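Press a stopwatch's case back home in the bench press

ROBOT

A 6-joint arm with a two-finger parallel gripper is mounted at the origin on the work surface. World frame = base frame: x ahead of the robot, y to its left, z up, the work surface at z = 0. Lengths are in m, angles in rad, forces in N, time in s.
With the tool pointing down it reaches from about 0.375 to 0.975 m from the base axis. Payload 3.8 kg.
Tool frame: the origin (TCP) lies midway between the tips of the shut fingers; the grasp point (between the pads) lies 19 mm behind it; x points along the fingers, z is the direction in which the jaws open and shut, and the axes are right-handed (so a half turn about x gives the same grasp; the last joint's range is limited). The gripper opens to 85 mm and grips with 20 to 120 N. Pads are 22 mm wide; open, the fingers measure 114 mm over their backs; the gripper's body (76 mm by 85 mm) begins 54 mm behind the grasp point. The pads swing forward as they close: fully open they stand 13 mm farther back than shut.
Start: joints at [-1.255, 0.264, 1.604, -0, 1.274, -0.037], TCP at [0.233, -0.633, 0.231] pointing down, gripper open.
Joint ranges: [-2.63, 2.63], [-0.94, 2.18], [0.31, 2.57], [-1.31, 4.45], [0, 2.66], [-2.55, 2.55]. Speed limits (rad/s): [2.57, 2.57, 3.14, 3.14, 3.14, 3.14].

INTERFACE

Orientations are given as a rotation vector (axis times angle).
In Python, from workcell import * gives the robot as it stands. The module is installed in compiled form; this text tells all that it offers.
- The arm moves only by the tool carry_out, never from a script. Its arguments are lists of equal length, an entry for each row: "offset": the shift along the tool's x, y, z in cm, a list of three; "delta_rot": the turn, a rotation vector about the tool's x, y, z in degrees, a list of three. A call has exactly 5 rows; each row shifts and turns the commanded pose from where the row before left it, along the tool's axes as they then stand; what a row does not reach is not made up. A row lasts 1/12 s, in which the tool goes at most 41.7 mm and 7.16 degrees, less where a joint would pass 70% of its speed; a pose out of reach is approached as far as the arm can. A call is refused whole if a number of a shift passes 4.17 or a number of a turn 7.16, either way. A call with a gripper value outside its range is refused whole. "fingers" is the opening, from -1 (shut) to 1 (fully open), set as the call begins (left out, the last holds). The fingers move at their own pace and stop on an object; "newtons" is the grip in N (left out, the last holds). Time passes only in rows, so rows that do not move let the fingers close, or fill a call up. It gives the time, the measured TCP pose, the force and the opening at its end, in the units of the state.
- read_state(): the state, without advancing time (a new reading comes with each control period).
- read_camera(name): name is "side" or "top" or "wrist"; returns (picture, depth): 400x640x3 uint8, red, green, blue; 400x640 float32, m along the optical axis (not along the pixel's ray), 0 where there is no reading.
- get_calibration(name): a dict with "fx", "fy", "cx", "cy" (pixels), "distortion" ([k1, k2, p1, p2, k3] as OpenCV has them; the pictures are not rectified), "R" (3x3) and "t" (3): a world point X has camera coordinates R X + t; the wrist camera has in their place "mount" (4x4, takes a point from camera to tool coordinates, whose origin is the TCP and whose axes are the tool frame's). Camera axes: x right, y down, z forward; pixel columns grow to the right and rows downward; lengths in m; the calibration is good to about 2 mm. A picture is of the moment at which its call begins: read the wrist's pose just before it. get_calibration takes no time and is no camera call.
- finish_job(): hands the job in, once; it reports no verdict.
The state is a dict: "time": time; "q": joint angles; "joint_vel": joint speeds; "joint_torque": joint torques, N m; "tool_pos": TCP position; "tcp_rot": TCP orientation; "wrist_force": force on the tool from outside, world axes, zero at the start; "torque": the same for the moment, N m; "width": opening from 0.0 (shut) to 1.0 (fully open).
Only numpy, scipy, OpenCV 4.12 (cv2) and the standard library are available. Lean on these libraries where they do the work, as an engineer would, in place of code of your own. Each camera call takes 0.05 s, during which the arm holds its last target. There are 200 camera calls.

TASK

Close up the stopwatch lying dial down on the mat: set it, back still upwards, in the nest of the bench press's sliding table, push the table in under the ram against its stop, then press the ram's knob down through the gasket's soft resistance until the case back is fully home and let the ram spring back up. Press slowly and feel for the stop: the ram must never bear on the watch with more than 22 N. Leave the watch in the press and do not disturb the glass dome, loupe, screwdriver or tweezers.

Things in the scene. Friction and masses are not known exactly. Their poses are not given: they have to be found in the camera images.
- watch_center (a point): Centre of the steel stopwatch, on its axis, 7.2 mm above its underside. It lies dial down: z points up out of the case back, x to the crown. Round case 52 mm in diameter from 5 to 12 mm above its underside (grip it there, clear of the crown); below that a bezel 38 mm in diameter, bevelled to 33 mm at its foot. The crown reaches 37 mm from the axis. About 90 g. The mat under it is 3 mm thick.
- case_back (a joint): Gap (m) by which the watch's press-fit case back, a lid 45 mm in diameter, stands proud of its seat: 0 is fully home, at the start about 0.0026 to 0.0032. Its flat top lies 14.5 mm above the watch's underside when home. Pressing it takes about 6 N to start and about 10 N just before the seat, where it stops hard (come to it at 10 mm/s or less); it stays where it is pressed.
- nest (a point): Centre of the floor of the nest, 45.5 mm above the bench: a round recess 42 mm in diameter and 4.5 mm deep in the top of a white nylon die 47 mm in diameter on the sliding table. The watch's bezel goes in and rests on this floor. The table's top is 14.5 mm below it; steel guides lie 28 to 43 mm to either side, tops 10 mm below it. x points along the table's way in, to under the ram; z is up.
- slide_table (a joint): How far (m) the sliding table is drawn out towards the robot from its rear stop: 0 is home, nest right under the ram; 0.09 to 0.105 at the start. It slides with about 2 N.
- tab (a point): On the sliding table's upright steel push tab, 34 mm wide, 10 mm thick and 32 mm tall above the table: centre of the face looking to the robot, 8 mm below the tab's top edge; x points along the way in. It stands 77 mm to the robot's side of the nest's centre. The table's top is 24 mm below this point.
- knob_top (a point): Centre of the flat top (40 mm in diameter) of the ram's black knob (45 mm in diameter), over the press. At rest it is 194 mm above the bench. The press's crosshead, 150 mm wide across the slide and 36 mm deep along it, has its top 60 mm below the knob's top; its two columns stand 58 mm either side of the ram.
- ram (a joint): How far (m) the ram is pressed down: 0 is up, 0.027 its limit. Its return spring pushes back with about 2 N at rest, 4 N when down, and lifts it when let go. The white upper die on its lower end is screwed in to a different depth each time, so it meets the case back somewhere between 0.005 and 0.019 of travel (soft first stop); the back is home about 3 mm farther (stiff second stop).
- dome: Bystander: clear dust dome on a grey base, 100 mm in diameter, 79 mm high; origin under its centre.
- loupe: Bystander: black eye loupe, 34 mm in diameter, 28 mm high, standing; origin under its centre.
- screwdriver: Bystander: steel screwdriver on the mat, 125 mm long along its x; origin at the middle of its underside.
- tweezers: Bystander: steel tweezers on the mat, 122 mm long along their x; origin at the middle of their underside.

How it is judged:
By the outcome, as a careful person would: the job done as asked, in the order asked, and still so for the second after the job is handed in, with the robot touching nothing.
It also fails if it takes over 59 s, if anything falls off the work surface, if the arm or the gripper's body presses on something with over 40 N, if the wrist force passes 120 N, or if a joint passes its speed limit or range.

## Working session

There is one attempt and no reset: what is moved stays moved. The work goes in short steps, Python scripts to look and compute and a tool call to move; the robot and the scene stay as the last step left them, time stands still between calls to the robot, and variables do not carry over. Pictures are saved under pics/ and viewed, about 8 in all and at most 12, crops included, and the job is handed in when it is done.

Besides the shell and the picture viewer there is one more tool, called after "Call:" in YAML: its name, and indented under it one key for each argument. carry_out: Moves the arm, as the interface text tells. Its arguments: {"type":"object","properties":{"offset":{"type":"array"},"delta_rot":{"type":"array"},"fingers":{"type":"number"},"newtons":{"type":"number"}},"required":["offset","delta_rot"]}

```bash
mkdir -p pics; cat > h.py <<'E'
from workcell import *
import numpy as np, cv2
from scipy.spatial.transform import Rotation as Ro
def snap(n):
    s=read_state(); p,d=read_camera(n); np.savez('pics/'+n+'.npz',p=p,d=d,tp=s['tool_pos'],tr=s['tcp_rot'])
    return p,d
def pts(n,uv):
    c=get_calibration(n); f=np.load('pics/'+n+'.npz'); d=f['d']
    K=np.array([[c['fx'],0,c['cx']],[0,c['fy'],c['cy']],[0,0,1]])
    uv=np.asarray(uv,float).reshape(-1,2)
    un=cv2.undistortPoints(uv[:,None],K,np.array(c['distortion'])).reshape(-1,2)
    z=d[uv[:,1].round().astype(int),uv[:,0].round().astype(int)]
    X=np.c_[un,np.ones(len(un))]*z[:,None]
    if 'mount' in c:
        M=np.array(c['mount']); X=X@M[:3,:3].T+M[:3,3]
        return X@Ro.from_rotvec(f['tr']).as_matrix().T+f['tp']
    return (X-np.array(c['t']))@np.array(c['R'])
def cloud(n):
    v,u=np.mgrid[0:400,0:640]; return pts(n,np.c_[u.ravel(),v.ravel()]).reshape(400,640,3)
E
python3 - <<'E'
from h import *
for n in ['top','side']:
    p,d=snap(n); cv2.imwrite(f'pics/{n}.png',p[:,:,::-1]); print(n,d.min(),d.max())
    c=get_calibration(n); print(-np.array(c['R']).T@c['t'])
s=read_state();print(s)
print(Ro.from_rotvec(s['tcp_rot']).as_matrix().round(3)); print(get_calibration('wrist')['mount'])
E
```

```text
top 0.0 2.3611307
[ 0.30992385 -0.04587275  1.31724609]
side 0.0 3.4817715
[0.00514348 0.71429924 0.6360501 ]
{'time': 0.1, 'q': array([-1.25491373e+00,  2.64666549e-01,  1.60524158e+00,  3.55029405e-05,
        1.27374223e+00, -3.68775096e-02]), 'joint_vel': array([ 0.00026061, -0.00027186, -0.00289043,  0.00095361,  0.00073937,
       -0.00180765]), 'joint_torque': array([ 5.75695085e-04, -5.16704750e+01, -3.68590057e+01,  2.79807682e-05,
        6.33088377e-03, -1.87391862e-05]), 'tool_pos': array([ 0.23301902, -0.6327846 ,  0.23009191]), 'tcp_rot': array([ 0.94681347,  1.35734607, -0.94472102]), 'wrist_force': array([-0.02764458, -0.40472475, -0.16765479]), 'torque': array([-0.00479029,  0.00552521, -0.01488498]), 'width': 1.0032615019938362}
[[-0.001  0.938  0.345]
 [ 0.002  0.345 -0.938]
 [-1.     0.    -0.002]]
[[ 1.89875826e-04 -3.03839444e-01  9.52723232e-01 -1.43199650e-01]
 [ 4.76354307e-04 -9.52723113e-01 -3.03839501e-01  7.91448683e-02]
 [ 9.99999869e-01  5.11525591e-04 -3.61638604e-05 -2.87890216e-04]
 [ 0.00000000e+00  0.00000000e+00  0.00000000e+00  1.00000000e+00]]
```

View pics/top.png

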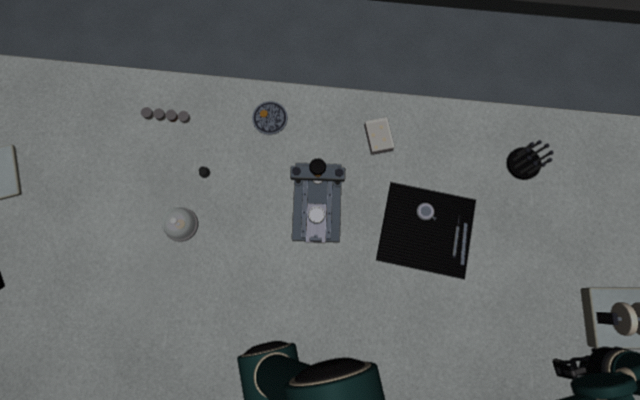

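View pics/side.png

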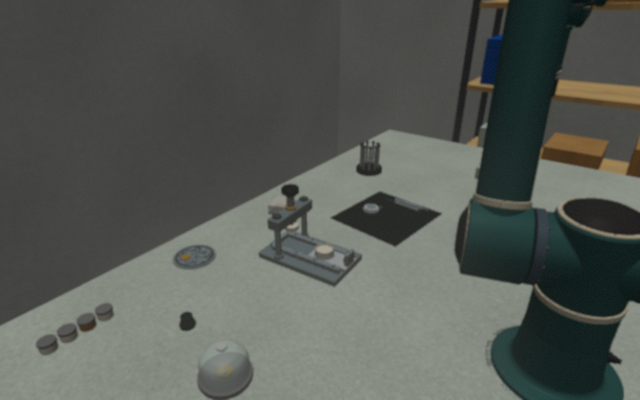

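Top view: watch at about (426,211), nest (317,214), knob (317,166), tab (316,238), tools on the mat at (457–465,240). I'll measure these in an enlarged crop.

```bash
python3 - <<'E'
from h import *
p=np.load('pics/top.npz')['p']; a=cv2.resize(p[150:290,280:490,::-1],None,fx=3.8,fy=3.8,interpolation=cv2.INTER_CUBIC)
cv2.imwrite('pics/crop1.png',a)
for k,uv in dict(watch=(426,211),nest=(317,214),knob=(317,166),tab=(316,237),mat=(400,240),bench=(360,200)).items(): print(k,pts('top',uv).round(4))
C=cloud('top')
def comp(name,u0,u1,v0,v1,z0,z1):
    c=C[v0:v1,u0:u1]; m=(c[...,2]>z0)&(c[...,2]<z1); q=c[m]; print(name,m.sum(),q.mean(0).round(4),np.ptp(q,0).round(4), ((q.max(0)+q.min(0))/2).round(4), cv2.minEnclosingCircle(q[:,:2].astype(np.float32)))
comp('watch',412,442,198,226,.012,.03)
comp('knob',305,330,155,180,.18,.21)
comp('die',302,332,200,228,.042,.06)
comp('tab',302,332,228,246,.05,.08)
comp('crosshead',285,350,155,190,.12,.145)
comp('base',285,350,155,250,.01,.04)
E
```

```text
watch [[ 0.5789 -0.3326  0.0262]]
nest [[ 0.5339 -0.0186  0.0481]]
knob [[ 0.632 -0.009  0.199]]
tab [[ 0.4662 -0.0229  0.0627]]
mat [[ 0.49   -0.2666  0.0028]]
bench [[ 0.5982 -0.1411 -0.0027]]
watch 229 [ 0.5808 -0.3317  0.0193] [0.0648 0.0567 0.015 ] [ 0.5738 -0.3341  0.0196] ((0.5737549066543579, -0.3301163613796234), 0.03400884196162224)
knob 230 [ 0.6337 -0.0092  0.1935] [0.0435 0.0427 0.0185] [ 0.6345 -0.0088  0.1937] ((0.6344364285469055, -0.00921059213578701), 0.022614091634750366)
die 208 [ 0.5346 -0.0163  0.0471] [0.0464 0.0463 0.0115] [ 0.5342 -0.0159  0.048 ] ((0.5343115329742432, -0.016315655782818794), 0.02360992506146431)
tab 48 [ 0.4619 -0.0219  0.0623] [0.0114 0.0314 0.016 ] [ 0.4624 -0.0219  0.0604] ((0.4622058570384979, -0.02186284400522709), 0.015979913994669914)
crosshead 618 [ 0.6316 -0.0086  0.1344] [0.0453 0.1493 0.0248] [ 0.6353 -0.0088  0.1326] ((0.6327024102210999, -0.009092644788324833), 0.07509975135326385)
base 2667 [ 0.5532 -0.0149  0.0252] [0.2441 0.1533 0.0298] [ 0.5777 -0.0125  0.025 ] ((0.5782909393310547, -0.014135349541902542), 0.1345907747745514)
```

View pics/crop1.png

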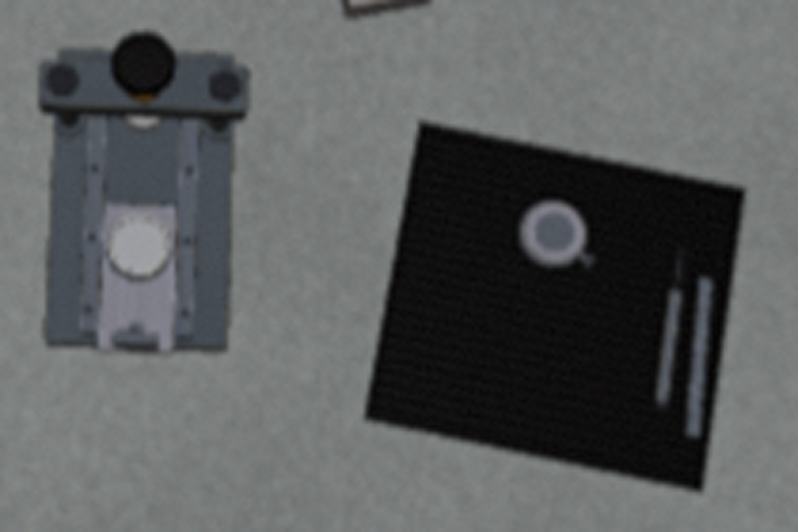

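```bash
cat >> h.py <<'E'
def plan(target,az,rows):
    "rows in tool axes (cm, deg) to bring TCP to target with jaw (tool z) azimuth az deg"
    s=read_state(); R=Ro.from_rotvec(s['tcp_rot']); M=R.as_matrix()
    a0=np.degrees(np.arctan2(M[1,2],M[0,2])); da=(az-a0+90)%180-90
    T=np.c_[[0,0,-1],[-np.sin(np.radians(az if abs((az-a0+180)%360-180)<90 else az+180)),0,0],[0,0,0]]
    b=np.radians(a0+da); T=np.c_[[0,0,-1],[-np.sin(b),np.cos(b),0],[np.cos(b),np.sin(b),0]]
    rv=(R.inv()*Ro.from_matrix(T)).as_rotvec(degrees=True)/rows
    st=(np.array(target)-s['tool_pos'])/rows
    print('a0',a0.round(2),'turn/row',rv.round(2))
    for i in range(rows):
        print((R.inv().apply(st)*100).round(2).tolist(), end=' ' if (i+1)%5 else '\n')
        R=R*Ro.from_rotvec(rv,degrees=True)
E
sed -i '/np.c_\[\[0,0,-1\],\[-np.sin(np.radians/d' h.py
python3 - <<'E'
from h import *
print(pts('top',[(425.3,211.3),(424,214),(434.5,218.5),(435.3,219.2)]).round(4))
plan([.578,-.331,.130],-35,15)
E
```

```text
[[ 0.5794 -0.3323  0.0183]
 [ 0.5697 -0.3275  0.025 ]
 [ 0.5607 -0.36    0.0187]
 [ 0.5628 -0.3673 -0.0013]]
a0 -69.79 turn/row [-2.32 -0.01 -0.  ]
[0.67, 2.85, -1.09] [0.67, 2.9, -0.98] [0.67, 2.93, -0.86] [0.67, 2.96, -0.74] [0.67, 2.99, -0.62]
[0.67, 3.01, -0.5] [0.67, 3.03, -0.37] [0.67, 3.05, -0.25] [0.67, 3.05, -0.13] [0.67, 3.06, -0.0]
[0.67, 3.05, 0.12] [0.67, 3.05, 0.24] [0.67, 3.03, 0.37] [0.67, 3.02, 0.49] [0.67, 2.99, 0.61]
```

Call:
carry_out:
  offset:
    - [0.5,2.85,-1.1]
    - [0.6,2.9,-1.0]
    - [0.7,2.9,-0.85]
    - [0.7,2.95,-0.75]
    - [0.7,3.0,-0.6]
  delta_rot:
    - [-2.3,0,0]
    - [-2.3,0,0]
    - [-2.3,0,0]
    - [-2.3,0,0]
    - [-2.3,0,0]

```text
time: 0.52
tool_pos: [0.3484, -0.5316, 0.1984]
tcp_rot: [0.792, 1.423, -0.791]
wrist_force: [1.2, -0.4, 0.6]
width: 1.0
```

Call:
carry_out:
  offset:
    - [0.7,3.0,-0.5]
    - [0.7,3.05,-0.35]
    - [0.7,3.05,-0.25]
    - [0.7,3.05,-0.15]
    - [0.7,3.05,0]
  delta_rot:
    - [-2.3,0,0]
    - [-2.3,0,0]
    - [-2.3,0,0]
    - [-2.3,0,0]
    - [-2.3,0,0]

```text
time: 0.93
tool_pos: [0.4638, -0.4312, 0.1634]
tcp_rot: [0.637, 1.476, -0.636]
wrist_force: [-0.6, -1.6, -0.1]
width: 0.999
```

Call:
carry_out:
  offset:
    - [0.7,3.05,0.1]
    - [0.7,3.05,0.25]
    - [0.7,3.05,0.35]
    - [0.7,3.0,0.5]
    - [0.7,3.0,0.6]
  delta_rot:
    - [-2.3,0,0]
    - [-2.3,0,0]
    - [-2.3,0,0]
    - [-2.3,0,0]
    - [-2.3,0,0]

```text
time: 1.35
tool_pos: [0.579, -0.331, 0.1283]
tcp_rot: [0.481, 1.518, -0.481]
wrist_force: [0.8, -0.7, -1.2]
width: 0.998
```

```bash
python3 - <<'E'
from h import *
p,d=snap('wrist'); cv2.imwrite('pics/w1.png',p[:,:,::-1]); print(read_state()['tool_pos'],read_state()['joint_vel'].round(3))
E
```

```text
[ 0.58245197 -0.32653974  0.12668723] [-0.044 -0.024  0.032 -0.028  0.041 -0.011]
```

View pics/w1.png

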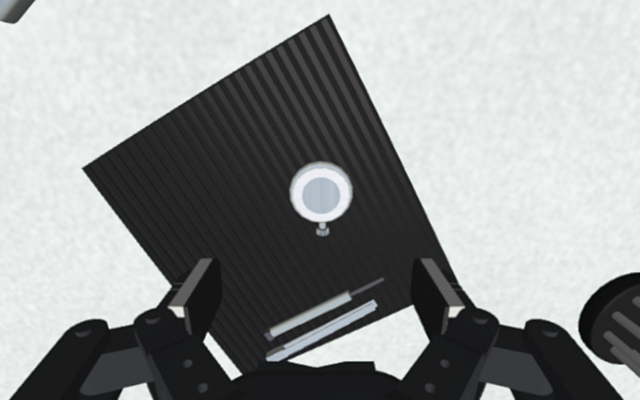

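Wrist view: watch at (321,193), crown straight down at (322,230), so it's already perpendicular to the jaws (which open left–right). Now I'll measure it exactly while the arm is still.

```bash
cat >> h.py <<'E'
def disc(n,c0,r,z0,z1,k=9):
    "centre of the disc-like blob with height z0..z1 near c0, image ellipse, back to world at its depth"
    C=cloud(n); m=((np.hypot(C[...,0]-c0[0],C[...,1]-c0[1])<r)&(C[...,2]>z0)&(C[...,2]<z1)).astype(np.uint8)
    if k: m=cv2.morphologyEx(m,cv2.MORPH_OPEN,cv2.getStructuringElement(cv2.MORPH_ELLIPSE,(k,k)))
    cs=max(cv2.findContours(m,cv2.RETR_EXTERNAL,cv2.CHAIN_APPROX_NONE)[0],key=cv2.contourArea)
    e=cv2.fitEllipse(cs); q=C[m>0]; print('ellipse',e,'mean',q.mean(0).round(4),'mid',((q.max(0)+q.min(0))/2).round(4),'span',np.ptp(q,0).round(4),'zmed',np.median(q[:,2]).round(4))
    return pts(n,e[0])[0]
E
python3 - <<'E'
from h import *
snap('wrist'); s=read_state(); print(s['tool_pos'],s['joint_vel'].round(3))
print(disc('wrist',(.579,-.331),.045,.012,.03,15))
M=Ro.from_rotvec(s['tcp_rot']).as_matrix();print(M.round(4))
# local tool coordinates of the watch
w=disc('wrist',(.579,-.331),.045,.012,.03,15); print('in tool',M.T@(w-s['tool_pos']))
print(pts('wrist',[(322,230),(320,150),(320,260),(400,200),(250,200)]).round(4))
E
```

```text
[ 0.58035993 -0.32834456  0.12705509] [-0.055 -0.023  0.009 -0.051  0.023 -0.003]
ellipse ((320.4527282714844, 199.90060424804688), (58.542816162109375, 61.35830307006836), 61.80720520019531) mean [ 0.5846 -0.3302  0.0197] mid [ 0.583  -0.3318  0.0177] span [0.0517 0.051  0.0112] zmed 0.0207
[ 0.58517729 -0.32946195  0.0220287 ]
[[-0.0015  0.5737  0.8191]
 [ 0.0028  0.8191 -0.5737]
 [-1.      0.0014 -0.0029]]
ellipse ((320.4527282714844, 199.90060424804688), (58.542816162109375, 61.35830307006836), 61.80720520019531) mean [ 0.5846 -0.3302  0.0197] mid [ 0.583  -0.3318  0.0177] span [0.0517 0.051  0.0112] zmed 0.0207
in tool [0.10501536 0.00169617 0.00488829]
[[ 0.5698 -0.3541  0.0144]
 [ 0.6058 -0.2994  0.0026]
 [ 0.5487 -0.3819  0.0015]
 [ 0.6375 -0.3736  0.0028]
 [ 0.5324 -0.3004  0.0026]]
```

Call:
carry_out:
  offset:
    - [0,0.3,0.4]
    - [0,0,0]
    - [0,0,0]
    - [0,0,0]
    - [0,0,0]
  delta_rot:
    - [0,0,0]
    - [0,0,0]
    - [0,0,0]
    - [0,0,0]
    - [0,0,0]

```text
time: 1.87
tool_pos: [0.5828, -0.3333, 0.1297]
tcp_rot: [0.483, 1.516, -0.484]
wrist_force: [0.0, -0.2, 0.1]
width: 0.998
```

```bash
python3 - <<'E'
from h import *
snap('wrist'); s=read_state(); print(s['tool_pos'],s['joint_vel'].round(3))
M=Ro.from_rotvec(s['tcp_rot']).as_matrix()
w=disc('wrist',(.583,-.331),.045,.012,.03,15); print(w,'in tool',M.T@(w-s['tool_pos']))
# table of finger positions from depth: left and right pad tips seen at rows 258..300
print(M.round(4)); print((M.T@(pts('wrist',[(212,262),(426,262),(205,300),(433,300)])-s['tool_pos']).T).T.round(4))
E
```

```text
[ 0.58284132 -0.33313984  0.12963649] [ 0.003  0.    -0.     0.002 -0.001  0.001]
ellipse ((315.8011474609375, 192.4403076171875), (55.240562438964844, 59.36020278930664), 151.96807861328125) mean [ 0.5851 -0.3308  0.02  ] mid [ 0.5824 -0.3325  0.0177] span [0.0482 0.0494 0.0114] zmed 0.0208
[ 0.58528451 -0.3305524   0.02077884] in tool [0.10885743 0.00353595 0.00045603]
[[ 2.000e-04  5.789e-01  8.154e-01]
 [-3.000e-04  8.154e-01 -5.789e-01]
 [-1.000e+00 -1.000e-04  4.000e-04]]
[[-0.022   0.0127 -0.0425]
 [-0.0213  0.0123  0.0464]
 [-0.0348  0.0032 -0.0424]
 [-0.041   0.0075  0.0432]]
```

```bash
python3 - <<'E'
from h import *
f=np.load('pics/wrist.npz'); M=Ro.from_rotvec(f['tr']).as_matrix()
for z0,z1 in [(.0185,.024),(.0175,.024)]:
    w=disc('wrist',(.583,-.331),.045,z0,z1,5); print(w,'in tool',M.T@(w-f['tp']))
g=cv2.cvtColor(f['p'],cv2.COLOR_RGB2GRAY)
a=cv2.resize(f['p'][140:250,260:380,::-1],None,fx=5,fy=5,interpolation=cv2.INTER_CUBIC); cv2.imwrite('pics/w2.png',a)
m=(g>110).astype(np.uint8); m[:,:260]=0;m[:,375:]=0;m[:145]=0;m[240:]=0
m=cv2.morphologyEx(m,cv2.MORPH_OPEN,np.ones((15,15)))
c=max(cv2.findContours(m,0,1)[0],key=cv2.contourArea); e=cv2.fitEllipse(c); print(e)
cal=get_calibration('wrist');K=np.array([[cal['fx'],0,cal['cx']],[0,cal['fy'],cal['cy']],[0,0,1]])
un=cv2.undistortPoints(np.array([[e[0]]],float),K,np.array(cal['distortion'])).ravel()
D=np.array(cal['mount']); o=D[:3,3]; r=D[:3,:3]@np.r_[un,1]
for z in (.0135,.0205):
    t=((f['tp'][2]-z)-o[0])/r[0]; print(z,o+t*r)
E
```

```text
ellipse ((314.6529846191406, 194.2569580078125), (52.083683013916016, 54.000728607177734), 95.68816375732422) mean [ 0.5836 -0.3313  0.0209] mid [ 0.5831 -0.332   0.021 ] span [0.0442 0.0442 0.0047] zmed 0.0209
[ 0.5835746  -0.33137431  0.02030365] in tool [ 0.10934986  0.00198816 -0.00050892]
ellipse ((314.6427917480469, 194.24057006835938), (52.117305755615234, 54.07918930053711), 96.04996490478516) mean [ 0.5836 -0.3313  0.0209] mid [ 0.5831 -0.332   0.0206] span [0.0442 0.0442 0.0056] zmed 0.0209
[ 0.58357518 -0.3313594   0.02029966] in tool [ 0.10935385  0.00200065 -0.00051708]
((315.0658264160156, 191.59744262695312), (58.73240280151367, 61.30938720703125), 92.25922393798828)
0.0135 [ 0.11615399  0.00219043 -0.00019427]
0.0205 [ 0.10915399  0.0042662  -0.00017728]
```

View pics/w2.png

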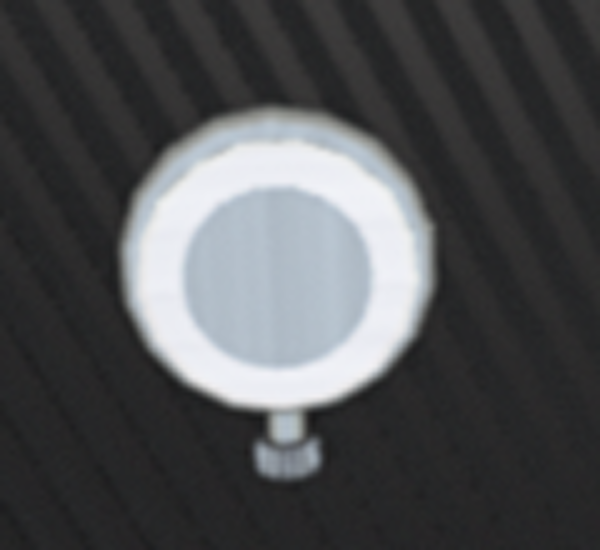

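Watch (lid disc) lies +2 mm in tool y and −0.4 mm in tool z; height 20.5 mm as expected. Descend and grip.

Call:
carry_out:
  offset:
    - [1.8,0.2,0]
    - [2.5,0,0]
    - [2.5,0,0]
    - [2.2,0,0]
    - [1.5,0,0]
  delta_rot:
    - [0,0,0]
    - [0,0,0]
    - [0,0,0]
    - [0,0,0]
    - [0,0,0]

```text
time: 2.33
tool_pos: [0.5829, -0.3303, 0.022]
tcp_rot: [0.484, 1.519, -0.483]
wrist_force: [-0.8, 0.5, -0.9]
width: 1.0
```

Call:
carry_out:
  offset:
    - [1.2,0,0]
    - [0.7,0,0]
    - [0.3,0,0]
    - [0,0,0]
    - [0,0,0]
  delta_rot:
    - [0,0,0]
    - [0,0,0]
    - [0,0,0]
    - [0,0,0]
    - [0,0,0]

```text
time: 2.75
tool_pos: [0.5854, -0.3312, 0.0034]
tcp_rot: [0.482, 1.515, -0.483]
wrist_force: [0.5, 0.3, 0.1]
width: 1.002
```

Call:
carry_out:
  offset:
    - [0,0,0]
    - [0,0,0]
    - [0,0,0]
    - [0,0,0]
    - [0,0,0]
  delta_rot:
    - [0,0,0]
    - [0,0,0]
    - [0,0,0]
    - [0,0,0]
    - [0,0,0]
  fingers: -1
  newtons: 30

```text
time: 3.17
tool_pos: [0.5853, -0.3309, 0.0038]
tcp_rot: [0.482, 1.515, -0.482]
wrist_force: [-1.2, 1.3, 5.9]
width: 0.582
```

Call:
carry_out:
  offset:
    - [0,0,0]
    - [-0.2,0,0]
    - [-0.5,0,0]
    - [-1,0,0]
    - [-1.3,0,0]
  delta_rot:
    - [0,0,0]
    - [0,0,0]
    - [0,0,0]
    - [0,0,0]
    - [0,0,0]

```text
time: 3.58
tool_pos: [0.5835, -0.3299, 0.0317]
tcp_rot: [0.483, 1.519, -0.482]
wrist_force: [-0.4, 0.4, -2.0]
width: 0.58
```

Call:
carry_out:
  offset:
    - [-2,0,0]
    - [-2,0,0]
    - [-2,0,0]
    - [-1,0,0]
    - [0,0,0]
  delta_rot:
    - [0,0,0]
    - [0,0,0]
    - [0,0,0]
    - [0,0,0]
    - [0,0,0]

```text
time: 4.0
tool_pos: [0.5871, -0.3321, 0.1071]
tcp_rot: [0.48, 1.509, -0.483]
wrist_force: [0.8, -0.5, -0.5]
width: 0.578
```

```bash
python3 - <<'E'
from h import *
p,d=snap('wrist'); cv2.imwrite('pics/w3.png',p[:,:,::-1]); s=read_state(); print(s['tool_pos'],s['wrist_force'],s['width'])
M=Ro.from_rotvec(s['tcp_rot']).as_matrix()
C=(cloud('wrist')-s['tool_pos'])@M
for uv in [(320,300),(320,320),(320,340),(320,350),(320,270),(300,300),(340,300)]: print(uv,C[uv[1],uv[0]].round(4))
plan([.5343,-.0163,.15],0,10)
E
```

```text
[ 0.585966   -0.33144798  0.10485479] [ 0.13829823 -0.23622352 -1.13516163] 0.5795766846981092
(320, 300) [-0.0187 -0.0091  0.0036]
(320, 320) [-0.0201 -0.0189  0.0036]
(320, 340) [-0.014  -0.0354  0.0038]
(320, 350) [ 0.095  -0.1417  0.0059]
(320, 270) [-0.0191  0.0064  0.0035]
(300, 300) [-0.0175 -0.01   -0.0054]
(340, 300) [-0.0194 -0.0087  0.0125]
a0 -35.29 turn/row [-3.53  0.03  0.01]
[-0.46, 2.27, -2.24] [-0.46, 2.41, -2.1] [-0.46, 2.53, -1.94] [-0.46, 2.65, -1.78] [-0.46, 2.75, -1.62]
[-0.46, 2.85, -1.45] [-0.45, 2.93, -1.27] [-0.45, 3.0, -1.09] [-0.45, 3.06, -0.9] [-0.45, 3.11, -0.71]
```

View pics/w3.png

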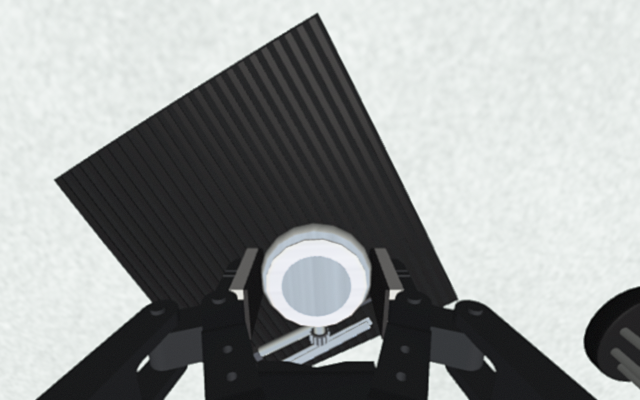

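Held level: lid centre near (316,282), crown at (319,335), jaws flush on both sides. Now I carry it over the nest.

```bash
cat >> h.py <<'E'
def lid():
    f=np.load('pics/wrist.npz'); M=Ro.from_rotvec(f['tr']).as_matrix(); C=(cloud('wrist')-f['tp'])@M
    m=((abs(C[...,0]+.0188)<.004)&(abs(C[...,1])<.032)&(abs(C[...,2])<.0235)).astype(np.uint8)
    m=cv2.morphologyEx(m,cv2.MORPH_OPEN,cv2.getStructuringElement(cv2.MORPH_ELLIPSE,(25,25)))
    c=max(cv2.findContours(m,0,1)[0],key=cv2.contourArea); e=cv2.fitEllipse(c); q=C[m>0]
    A=np.c_[q[:,1:],np.ones(len(q))]; k=np.linalg.lstsq(A,q[:,0],rcond=None)[0]
    print('lid',e,'tool mean',q.mean(0).round(4),'mid',((q.max(0)+q.min(0))/2).round(4),'span',np.ptp(q,0).round(4),'tilt',np.degrees(k[:2]).round(2))
E
python3 - <<'E'
from h import *
lid(); plan([.5343,-.0163,.155],4,12)
E
```

```text
lid ((326.46270751953125, 291.36492919921875), (58.33717727661133, 91.67867279052734), 52.547630310058594) tool mean [-0.017  -0.0031  0.0035] mid [-0.017  -0.0044  0.0028] span [0.0041 0.0399 0.0363] tilt [-0.46  0.32]
a0 -35.29 turn/row [-3.27  0.02  0.01]
[-0.43, 1.9, -1.87] [-0.42, 2.0, -1.76] [-0.42, 2.1, -1.64] [-0.42, 2.19, -1.52] [-0.42, 2.27, -1.39]
[-0.42, 2.34, -1.26] [-0.42, 2.41, -1.12] [-0.42, 2.47, -0.98] [-0.42, 2.53, -0.84] [-0.42, 2.57, -0.69]
[-0.42, 2.6, -0.55] [-0.42, 2.63, -0.4]
```

Call:
carry_out:
  offset:
    - [-0.4,1.9,-1.9]
    - [-0.4,2.0,-1.75]
    - [-0.4,2.1,-1.65]
    - [-0.4,2.2,-1.5]
    - [-0.4,2.25,-1.4]
  delta_rot:
    - [-3.3,0,0]
    - [-3.3,0,0]
    - [-3.3,0,0]
    - [-3.3,0,0]
    - [-3.3,0,0]

```text
time: 4.47
tool_pos: [0.5612, -0.1975, 0.1205]
tcp_rot: [0.256, 1.559, -0.255]
wrist_force: [1.5, 0.2, -2.5]
width: 0.579
```

Call:
carry_out:
  offset:
    - [-0.4,2.35,-1.25]
    - [-0.4,2.4,-1.1]
    - [-0.4,2.45,-1.0]
    - [-0.4,2.5,-0.85]
    - [-0.4,2.55,-0.7]
  delta_rot:
    - [-3.3,0,0]
    - [-3.3,0,0]
    - [-3.3,0,0]
    - [-3.3,0,0]
    - [-3.3,0,0]

```text
time: 4.88
tool_pos: [0.539, -0.0672, 0.1407]
tcp_rot: [0.03, 1.574, -0.029]
wrist_force: [-0.3, 0.4, -1.3]
width: 0.58
```

Call:
carry_out:
  offset:
    - [-0.4,2.6,-0.55]
    - [-0.4,2.6,-0.4]
    - [0,0,0]
    - [0,0,0]
    - [0,0,0]
  delta_rot:
    - [-3.2,0,0]
    - [-3.2,0,0]
    - [0,0,0]
    - [0,0,0]
    - [0,0,0]

```text
time: 5.3
tool_pos: [0.5311, -0.0166, 0.1492]
tcp_rot: [-0.057, 1.572, 0.056]
wrist_force: [0.2, -0.0, -1.1]
width: 0.583
```

Call:
carry_out:
  offset:
    - [0,0,0]
    - [0,0,0]
    - [0,0,0]
    - [0,0,0]
    - [0,0,0]
  delta_rot:
    - [0,0,0]
    - [0,0,0]
    - [0,0,0]
    - [0,0,0]
    - [0,0,0]

```text
time: 5.72
tool_pos: [0.5319, -0.017, 0.1502]
tcp_rot: [-0.056, 1.57, 0.056]
wrist_force: [-0.3, 0.2, -1.3]
width: 0.581
```

```bash
python3 - <<'E'
from h import *
p,d=snap('wrist'); cv2.imwrite('pics/w4.png',cv2.resize(p[100:360,160:480,::-1],None,fx=2.5,fy=2.3077,interpolation=cv2.INTER_CUBIC)); s=read_state(); print(s['tool_pos'],s['joint_vel'].round(3),s['q'].round(2),s['wrist_force'])
M=Ro.from_rotvec(s['tcp_rot']).as_matrix(); print(M.round(3))
C=(cloud('wrist')-s['tool_pos'])@M
np.save('pics/C4.npy',C)
for v in range(130,340,6): print(v,C[v,318].round(4), C[v,300,0].round(4))
E
```

```text
[ 0.53187286 -0.01689904  0.15021914] [ 0.005 -0.002  0.002 -0.002  0.001 -0.001] [-0.08  0.06  1.99  0.    1.09 -0.15] [ 0.49346756 -0.38317883 -1.49903591]
[[-0.    -0.071  0.997]
 [ 0.     0.997  0.071]
 [-1.     0.    -0.   ]]
130 [0.1301 0.0498 0.0029] 0.1296
136 [0.13   0.045  0.0029] 0.1292
142 [0.1159 0.042  0.0028] 0.115
148 [0.1169 0.0371 0.0029] 0.115
154 [0.1155 0.0326 0.0029] 0.1156
160 [0.1189 0.0271 0.0029] 0.1188
166 [0.1092 0.0243 0.0028] 0.1188
172 [0.0998 0.0217 0.0028] 0.1114
178 [0.1043 0.0159 0.0028] 0.1002
184 [0.1045 0.0111 0.0028] 0.1031
190 [0.1047 0.0062 0.0028] 0.1044
196 [0.1044 0.0013 0.0029] 0.1038
202 [ 0.1035 -0.0034  0.0029] 0.1034
208 [ 0.1044 -0.0087  0.0029] 0.104
214 [ 0.1041 -0.0136  0.0029] 0.1047
220 [ 0.1046 -0.019   0.0029] 0.1174
226 [-0.0091  0.0229  0.0021] -0.0055
232 [-0.0112  0.021   0.0021] -0.0108
238 [-0.0118  0.0184  0.0021] -0.0119
244 [-0.0168  0.0179  0.002 ] -0.0167
250 [-0.0172  0.0153  0.002 ] -0.017
256 [-0.0181  0.013   0.002 ] -0.0163
262 [-0.0187  0.0105  0.002 ] -0.0181
268 [-0.0175  0.0069  0.0021] -0.017
274 [-0.0174  0.0039  0.0021] -0.0175
280 [-0.0171  0.0007  0.0021] -0.0168
286 [-0.0165 -0.0027  0.0021] -0.0166
292 [-0.018  -0.0048  0.0021] -0.0173
298 [-0.0178 -0.008   0.0021] -0.0169
304 [-0.0173 -0.0115  0.0021] -0.0173
310 [-0.017  -0.0149  0.0021] -0.0165
316 [-0.0168 -0.0183  0.0021] -0.0172
322 [-0.0169 -0.0216  0.0021] -0.0177
328 [-0.0115 -0.0293  0.0022] 0.1495
334 [-0.01   -0.0342  0.0022] 0.1493
```

View pics/w4.png

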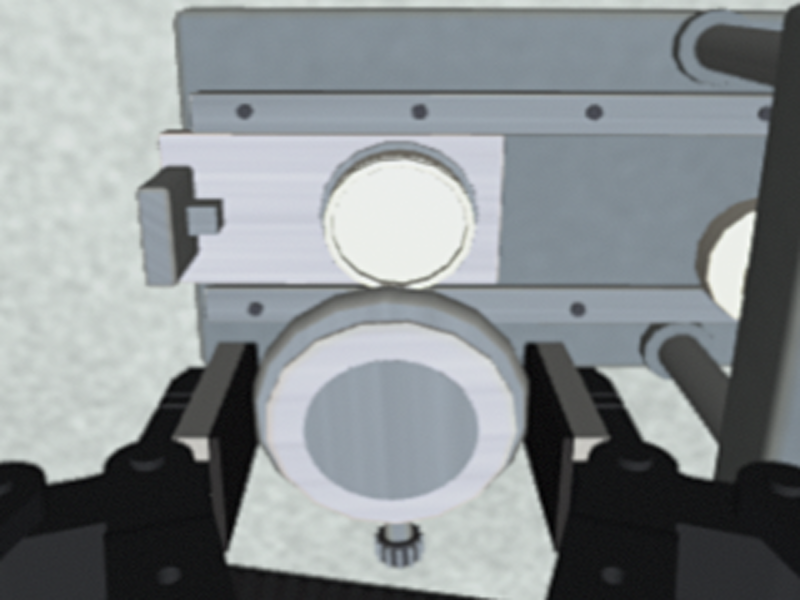

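Crop: nest rim ellipse centred at about (400,219) crop = (320,195); held lid centre at (396,423) crop = (318.4,283.3).

```bash
cat >> h.py <<'E'
def ray(uv,x):
    "point in tool axes on the plane tool-x = x seen at wrist pixel uv"
    c=get_calibration('wrist'); K=np.array([[c['fx'],0,c['cx']],[0,c['fy'],c['cy']],[0,0,1]]); D=np.array(c['mount'])
    un=cv2.undistortPoints(np.array([[uv]],float),K,np.array(c['distortion'])).ravel()
    r=D[:3,:3]@np.r_[un,1]; o=D[:3,3]; return o+r*(x-o[0])/r[0]
E
python3 - <<'E'
from h import *
C=np.load('pics/C4.npy'); f=np.load('pics/wrist.npz')
cr=lambda x,y:(160+x/2.5,100+y/2.3077)
print('die top centre',ray(cr(400,219),.1002)); print('lid',ray(cr(396,423),-.0175))
for y in (155,283): print('rim',y,ray(cr(400,y),.1002))
for y in (323,522): print('lid edge',y,ray(cr(396,y),-.0175))
for x in (268,524): print('lid edge',x,ray(cr(x,423),-.0175))
for x in (327,473): print('die edge',x,ray(cr(x,219),.1002))
m=(C[...,0]>.096)&(C[...,0]<.1085)&(abs(C[...,1])<.03)&(abs(C[...,2])<.03)
for v in range(175,205,5):
    u=np.where(m[v])[0]; print(v,u.min(),u.max(),C[v,u.min()].round(4),C[v,u.max()].round(4))
q=C[m];q=q[q[:,1]>-.012]; from scipy.optimize import least_squares
# bright white image contour of die top
E
```

```text
die top centre [0.1002     0.00365415 0.00436589]
lid [-0.0175     -0.00055657  0.00224394]
rim 155 [0.1002     0.02547796 0.00427514]
rim 283 [ 0.1002     -0.01936412  0.00446367]
lid edge 323 [-0.0175      0.02021326  0.00218455]
lid edge 522 [-0.0175     -0.02330946  0.0023108 ]
lid edge 268 [-0.0175     -0.00060177 -0.02016368]
lid edge 524 [-0.0175     -0.00060558  0.02466394]
die edge 327 [ 0.1002      0.0036481  -0.01817834]
die edge 473 [0.1002     0.00366218 0.02691914]
175 298 340 [ 0.105   0.0181 -0.0126] [0.1073 0.0176 0.02  ]
180 294 344 [ 0.1035  0.0145 -0.0157] [0.1085 0.0133 0.0233]
185 291 346 [ 0.1064  0.0097 -0.0183] [0.1017 0.0111 0.0244]
190 290 347 [ 0.1001  0.0075 -0.0187] [0.1006 0.0074 0.0251]
195 289 348 [ 0.1     0.0035 -0.0196] [0.1001 0.0035 0.026 ]
200 289 348 [ 0.1008 -0.0008 -0.0197] [ 0.099  -0.0002  0.026 ]
```

```bash
python3 - <<'E'
from h import *
from scipy.optimize import least_squares
C=np.load('pics/C4.npy'); p=np.load('pics/wrist.npz')['p']
m=(C[...,0]>.097)&(C[...,0]<.1022)&(abs(C[...,1])<.03)&(abs(C[...,2]-.003)<.03); m[222:]=0
v,u=np.where(m); q=np.array([ray((a,b),.1002) for a,b in zip(u,v)])[:,1:]
r=least_squares(lambda s:np.hypot(*(q-s[:2]).T)-s[2],[.002,.003,.022],loss='soft_l1',f_scale=.001); print('ring',len(q),r.x)
# lid by colour edges: sub-pixel outline of grey inner disc and the white lid
g=cv2.GaussianBlur(cv2.cvtColor(p,cv2.COLOR_RGB2GRAY),(3,3),0)
def radial(uc,vc,r0,r1,sgn,angs,x):
    out=[]
    for a in np.radians(angs):
        rr=np.arange(r0,r1,.25); uu=uc+rr*np.cos(a); vv=vc+rr*np.sin(a)*.87
        w=cv2.remap(g,uu.astype(np.float32)[None],vv.astype(np.float32)[None],1).astype(float)[0]
        i=np.argmax(sgn*np.diff(w)); out.append(ray((uu[i],vv[i]),x)[1:])
    q=np.array(out); r=least_squares(lambda s:np.hypot(*(q-s[:2]).T)-s[2],[*q.mean(0),.02],loss='soft_l1',f_scale=.0005); print(r.x.round(4),abs(r.fun).mean().round(5))
radial(318.4,283,27,45,1,range(0,360,5),-.0175)
radial(318.4,283,46,57,-1,[*range(-40,221,5)],-.0175)
radial(318.4,283,46,57,-1,[*range(20,161,5)],-.0175)
radial(319.6,195.5,20,34,-1,range(0,360,5),.1002)
radial(319.6,195.5,20,34,-1,range(175,366,5),.1002)
E
```

```text
ring 531 [0.00144106 0.00342701 0.02188046]
[-0.0023  0.0012  0.0152] 0.00011
[0.     0.0019 0.0224] 0.00092
[-0.0002  0.0015  0.022 ] 0.00061
[0.0035 0.0035 0.0212] 0.00081
[0.0014 0.0037 0.0228] 0.0003
```

Best estimate: nest lies +2 mm in tool y and +2 mm in tool z from the held watch (the top camera agrees to about 1 mm). Descend to just above the recess, then feel the way in.

Call:
carry_out:
  offset:
    - [1.5,0.2,0.2]
    - [2.5,0,0]
    - [2.5,0,0]
    - [1.8,0,0]
    - [0.8,0,0]
  delta_rot:
    - [0,0,0]
    - [0,0,0]
    - [0,0,0]
    - [0,0,0]
    - [0,0,0]

```text
time: 6.18
tool_pos: [0.5314, -0.0143, 0.0564]
tcp_rot: [-0.056, 1.575, 0.057]
wrist_force: [-0.1, -0.4, -2.1]
width: 0.583
```

Call:
carry_out:
  offset:
    - [0.2,0,0]
    - [0,0,0]
    - [0,0,0]
    - [0,0,0]
    - [0,0,0]
  delta_rot:
    - [0,0,0]
    - [0,0,0]
    - [0,0,0]
    - [0,0,0]
    - [0,0,0]

```text
time: 6.6
tool_pos: [0.535, -0.0145, 0.0588]
tcp_rot: [-0.057, 1.567, 0.056]
wrist_force: [0.4, 0.4, -0.7]
width: 0.581
```

```bash
python3 - <<'E'
from h import *
p,d=snap('wrist'); cv2.imwrite('pics/w5.png',cv2.resize(p[160:400,160:480,::-1],None,fx=2.5,fy=2.5,interpolation=cv2.INTER_CUBIC)); s=read_state(); print(s['tool_pos'],s['joint_vel'].round(3),s['wrist_force'])
snap('side'); p=np.load('pics/side.npz')['p']; cv2.imwrite('pics/s5.png',cv2.resize(p[170:290,240:400,::-1],None,fx=5,fy=5,interpolation=cv2.INTER_CUBIC))
E
```

```text
[ 0.53473529 -0.01442801  0.05857348] [ 0.     0.003  0.007 -0.001 -0.     0.   ] [-0.07687605  0.03686349 -1.31820867]
```

View pics/s5.png

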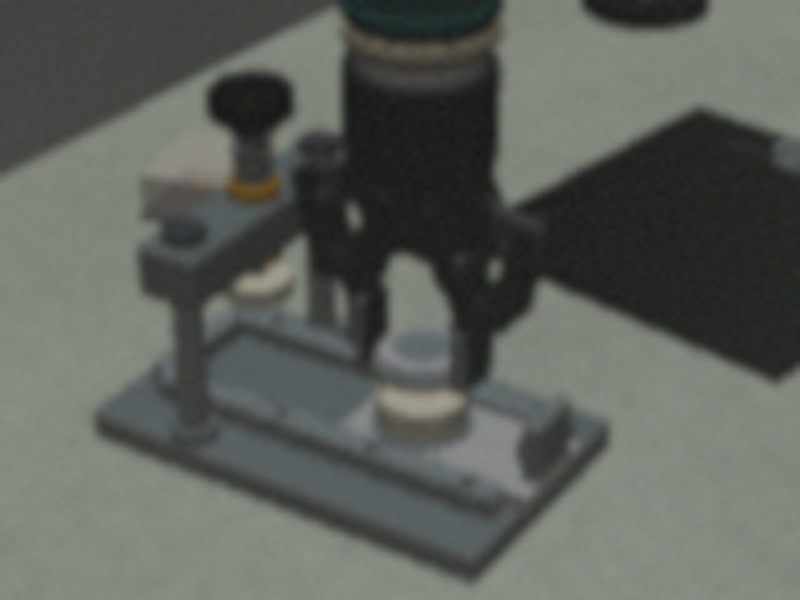

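Side view: watch level directly above the nylon die at about (420,400), crop, fingers clear of tab and guides. Lower slowly.

Call:
carry_out:
  offset:
    - [0.2,0,0]
    - [0.2,0,0]
    - [0.2,0,0]
    - [0.2,0,0]
    - [0.1,0,0]
  delta_rot:
    - [0,0,0]
    - [0,0,0]
    - [0,0,0]
    - [0,0,0]
    - [0,0,0]

```text
time: 7.12
tool_pos: [0.5333, -0.0143, 0.0477]
tcp_rot: [-0.056, 1.571, 0.056]
wrist_force: [-1.2, 0.2, -1.1]
width: 0.582
```

Call:
carry_out:
  offset:
    - [0.1,0,0]
    - [0.05,0,0]
    - [0.05,0,0]
    - [0,0,0]
    - [0,0,0]
  delta_rot:
    - [0,0,0]
    - [0,0,0]
    - [0,0,0]
    - [0,0,0]
    - [0,0,0]

```text
time: 7.53
tool_pos: [0.5338, -0.0144, 0.0464]
tcp_rot: [-0.056, 1.57, 0.056]
wrist_force: [-0.1, -0.0, -0.2]
width: 0.582
```

Call:
carry_out:
  offset:
    - [0.05,0,0]
    - [0.05,0,0]
    - [0,0,0]
    - [0,0,0]
    - [0,0,0]
  delta_rot:
    - [0,0,0]
    - [0,0,0]
    - [0,0,0]
    - [0,0,0]
    - [0,0,0]

```text
time: 7.95
tool_pos: [0.5344, -0.0143, 0.0463]
tcp_rot: [-0.056, 1.569, 0.056]
wrist_force: [-1.8, 0.1, 4.8]
width: 0.586
```

Contact exactly at nest-floor height (TCP z 46.3 mm), so it's seated. Release and lift.

Call:
carry_out:
  offset:
    - [0,0,0]
    - [0,0,0]
    - [0,0,0]
    - [0,0,0]
    - [0,0,0]
  delta_rot:
    - [0,0,0]
    - [0,0,0]
    - [0,0,0]
    - [0,0,0]
    - [0,0,0]
  fingers: 0.6

```text
time: 8.37
tool_pos: [0.5336, -0.0144, 0.0451]
tcp_rot: [-0.056, 1.57, 0.056]
wrist_force: [-0.2, 0.3, 0.5]
width: 0.802
```

Call:
carry_out:
  offset:
    - [-0.5,0,0]
    - [-1.5,0,0]
    - [-2.5,0,0]
    - [-2.5,0,0]
    - [-2,0,0]
  delta_rot:
    - [0,0,0]
    - [0,0,0]
    - [0,0,0]
    - [0,0,0]
    - [0,0,0]

```text
time: 8.78
tool_pos: [0.5342, -0.0144, 0.1373]
tcp_rot: [-0.056, 1.569, 0.056]
wrist_force: [-0.1, -0.9, 1.4]
width: 0.8
```

Call:
carry_out:
  offset:
    - [-1,0,0]
    - [0,0,0]
    - [0,0,0]
    - [0,0,0]
    - [0,0,0]
  delta_rot:
    - [0,0,0]
    - [0,0,0]
    - [0,0,0]
    - [0,0,0]
    - [0,0,0]
  fingers: -1

```text
time: 9.2
tool_pos: [0.5322, -0.0143, 0.1433]
tcp_rot: [-0.056, 1.574, 0.057]
wrist_force: [-0.4, -0.7, -0.0]
width: 0.091
```

```bash
python3 - <<'E'
from h import *
p,d=snap('wrist'); cv2.imwrite('pics/w6.png',p[:,:,::-1]); s=read_state(); print(s['tool_pos'],s['joint_vel'].round(3),s['width'])
M=Ro.from_rotvec(s['tcp_rot']).as_matrix(); C=(cloud('wrist')-s['tool_pos'])@M; W=cloud('wrist')
np.save('pics/C6.npy',C)
m=(W[...,2]>.055)&(W[...,2]<.072)&(C[...,2]>-.095)&(C[...,2]<-.055)&(abs(C[...,1])<.025)
q=C[m]; print('tab',m.sum(),q.mean(0),q.min(0),q.max(0))
m=(W[...,2]>.0595)&(W[...,2]<.068)&(np.hypot(C[...,1],C[...,2])<.03)
q=C[m]; print('lid',m.sum(),q.mean(0),q.min(0),q.max(0))
E
```

```text
[ 0.53235412 -0.01428101  0.14341547] [ 0.     0.    -0.006 -0.     0.001 -0.   ] 0.005824489851806266
tab 740 [ 0.08125949  0.0001308  -0.06666375] [ 0.07837155 -0.01749539 -0.07287679] [ 0.08861665  0.01596851 -0.06230547]
lid 2800 [ 0.07999411 -0.00180662  0.00321623] [ 0.07793994 -0.02506054 -0.01855642] [0.0839264  0.01949256 0.02518458]
```

View pics/w6.png

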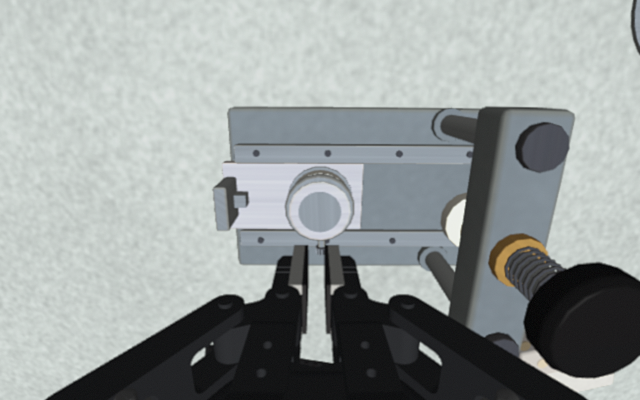

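Watch sits level and centred in the nest at (320,208); lid height is 63 mm as predicted; tab face at (216,203). Next, fingers shut, go to the robot side of the tab.

Call:
carry_out:
  offset:
    - [0,0,-2]
    - [0,0,-2.5]
    - [0,0,-2.5]
    - [0,0,-2]
    - [0,0,-1]
  delta_rot:
    - [0,0,0]
    - [0,0,0]
    - [0,0,0]
    - [0,0,0]
    - [0,0,0]

```text
time: 9.67
tool_pos: [0.4306, -0.0214, 0.1435]
tcp_rot: [-0.056, 1.574, 0.057]
wrist_force: [0.1, -0.9, -0.1]
width: -0.0
```

Call:
carry_out:
  offset:
    - [1,0,0]
    - [2.4,0,0]
    - [2.5,0,0]
    - [2.5,0,0]
    - [1.5,0,0]
  delta_rot:
    - [0,0,0]
    - [0,0,0]
    - [0,0,0]
    - [0,0,0]
    - [0,0,0]

```text
time: 10.08
tool_pos: [0.4331, -0.0214, 0.0432]
tcp_rot: [-0.056, 1.573, 0.057]
wrist_force: [-1.0, 0.6, 0.2]
width: 0.001
```

Call:
carry_out:
  offset:
    - [0,0,0.2]
    - [0,0,0.2]
    - [0,0,0.2]
    - [0,0,0.2]
    - [0,0,0.2]
  delta_rot:
    - [0,0,0]
    - [0,0,0]
    - [0,0,0]
    - [0,0,0]
    - [0,0,0]

```text
time: 10.5
tool_pos: [0.4453, -0.021, 0.0475]
tcp_rot: [-0.057, 1.568, 0.056]
wrist_force: [-1.9, -0.8, 1.0]
width: 0.005
```

Call:
carry_out:
  offset:
    - [0,0,0.4]
    - [0,0,0.6]
    - [0,0,0.8]
    - [0,0,0.8]
    - [0,0,0.8]
  delta_rot:
    - [0,0,0]
    - [0,0,0]
    - [0,0,0]
    - [0,0,0]
    - [0,0,0]

```text
time: 10.92
tool_pos: [0.4789, -0.0184, 0.0465]
tcp_rot: [-0.056, 1.57, 0.056]
wrist_force: [-2.3, -0.7, 2.0]
width: 0.003
```

Call:
carry_out:
  offset:
    - [0,0,0.8]
    - [0,0,0.8]
    - [0,0,0.8]
    - [0,0,0.7]
    - [0,0,0.6]
  delta_rot:
    - [0,0,0]
    - [0,0,0]
    - [0,0,0]
    - [0,0,0]
    - [0,0,0]

```text
time: 11.33
tool_pos: [0.5156, -0.0157, 0.0462]
tcp_rot: [-0.056, 1.57, 0.056]
wrist_force: [-2.5, -1.4, 2.0]
width: -0.001
```

Call:
carry_out:
  offset:
    - [0,0,0.5]
    - [0,0,0.3]
    - [0,0,0.2]
    - [0,0,0.2]
    - [0,0,0.2]
  delta_rot:
    - [0,0,0]
    - [0,0,0]
    - [0,0,0]
    - [0,0,0]
    - [0,0,0]

```text
time: 11.75
tool_pos: [0.5285, -0.0148, 0.0462]
tcp_rot: [-0.056, 1.57, 0.056]
wrist_force: [-3.0, -1.2, 1.8]
width: -0.003
```

Now slow, 1.5 mm per row, feeling for the stop.

Call:
carry_out:
  offset:
    - [0,0,0.15]
    - [0,0,0.15]
    - [0,0,0.15]
    - [0,0,0.15]
    - [0,0,0.15]
  delta_rot:
    - [0,0,0]
    - [0,0,0]
    - [0,0,0]
    - [0,0,0]
    - [0,0,0]

```text
time: 12.17
tool_pos: [0.5361, -0.0142, 0.0462]
tcp_rot: [-0.056, 1.57, 0.056]
wrist_force: [-2.1, -1.7, 0.3]
width: 0.002
```

Call:
carry_out:
  offset:
    - [0,0,0.1]
    - [0,0,0.1]
    - [0,0,0.1]
    - [0,0,0.1]
    - [0,0,0.1]
  delta_rot:
    - [0,0,0]
    - [0,0,0]
    - [0,0,0]
    - [0,0,0]
    - [0,0,0]

```text
time: 12.58
tool_pos: [0.5412, -0.0139, 0.0462]
tcp_rot: [-0.056, 1.57, 0.056]
wrist_force: [-2.0, -0.7, -1.0]
width: -0.001
```

Call:
carry_out:
  offset:
    - [0,0,0.1]
    - [0,0,0.1]
    - [0,0,0.1]
    - [0,0,0]
    - [0,0,0]
  delta_rot:
    - [0,0,0]
    - [0,0,0]
    - [0,0,0]
    - [0,0,0]
    - [0,0,0]

```text
time: 13.0
tool_pos: [0.5444, -0.0135, 0.0463]
tcp_rot: [-0.056, 1.57, 0.057]
wrist_force: [-1.5, -0.7, -1.1]
width: 0.0
```

Call:
carry_out:
  offset:
    - [0,0,0.1]
    - [0,0,0.1]
    - [0,0,0.1]
    - [0,0,0]
    - [0,0,0]
  delta_rot:
    - [0,0,0]
    - [0,0,0]
    - [0,0,0]
    - [0,0,0]
    - [0,0,0]

```text
time: 13.42
tool_pos: [0.5451, -0.0134, 0.0463]
tcp_rot: [-0.056, 1.575, 0.057]
wrist_force: [-8.5, -2.0, 6.6]
width: -0.001
```

Hard stop felt: 8.5 N after about 100 mm of travel. Back off, rise, and go over the knob.

Call:
carry_out:
  offset:
    - [0,0,-0.5]
    - [0,0,-1]
    - [-1,0,-0.5]
    - [-3,0,0]
    - [-3.5,0,0]
  delta_rot:
    - [0,0,0]
    - [0,0,0]
    - [0,0,0]
    - [0,0,0]
    - [0,0,0]

```text
time: 13.83
tool_pos: [0.5241, -0.0145, 0.12]
tcp_rot: [-0.056, 1.576, 0.057]
wrist_force: [0.7, -0.5, 0.6]
width: 0.002
```

Call:
carry_out:
  offset:
    - [-3.5,0,0]
    - [-3.5,0,0]
    - [-2.5,0,0]
    - [-1,0,0]
    - [0,0,0]
  delta_rot:
    - [0,0,0]
    - [0,0,0]
    - [0,0,0]
    - [0,0,0]
    - [0,0,0]

```text
time: 14.25
tool_pos: [0.5294, -0.0149, 0.2307]
tcp_rot: [-0.057, 1.562, 0.056]
wrist_force: [0.2, 0.3, -0.4]
width: 0.001
```

```bash
python3 - <<'E'
from h import *
for n in ('top','side'): snap(n)
s=read_state(); print(s['tool_pos'],s['wrist_force'])
p=np.load('pics/side.npz')['p']; t=np.load('pics/top.npz')['p']
a=cv2.resize(p[170:290,240:400,::-1],(480,360),interpolation=cv2.INTER_CUBIC); b=cv2.resize(t[150:250,280:360,::-1],(288,360),interpolation=cv2.INTER_CUBIC)
cv2.imwrite('pics/s7.png',np.hstack([a,b]))
plan([.634,-.009,.215],4,5)
E
```

```text
[ 0.52664508 -0.01472211  0.22571145] [-0.34495619  0.41417888 -0.89134121]
a0 4.11 turn/row [ 0.02 -0.   -0.  ]
[0.21, -0.04, 2.15] [0.21, -0.04, 2.15] [0.21, -0.04, 2.15] [0.21, -0.04, 2.15] [0.21, -0.04, 2.15]
```

View pics/s7.png

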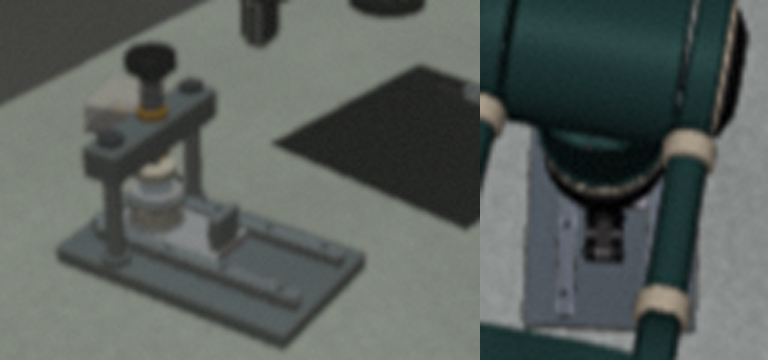

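Side view: table home, watch under the upper die, tab clear. Go above the knob.

Call:
carry_out:
  offset:
    - [0,-0.05,1.8]
    - [0,-0.05,2.5]
    - [0,-0.05,2.8]
    - [0,-0.05,2.3]
    - [0,0,1.35]
  delta_rot:
    - [0,0,0]
    - [0,0,0]
    - [0,0,0]
    - [0,0,0]
    - [0,0,0]

```text
time: 14.77
tool_pos: [0.6349, -0.009, 0.2223]
tcp_rot: [-0.056, 1.575, 0.057]
wrist_force: [0.7, 0.6, 0.5]
width: -0.003
```

Call:
carry_out:
  offset:
    - [0.5,0,0]
    - [0.6,0,0]
    - [0.4,0,0]
    - [0.2,0,0]
    - [0,0,0]
  delta_rot:
    - [0,0,0]
    - [0,0,0]
    - [0,0,0]
    - [0,0,0]
    - [0,0,0]

```text
time: 15.18
tool_pos: [0.6327, -0.0091, 0.2076]
tcp_rot: [-0.056, 1.573, 0.057]
wrist_force: [-0.4, 0.2, -0.9]
width: -0.003
```

Call:
carry_out:
  offset:
    - [0.2,0,0]
    - [0.2,0,0]
    - [0.2,0,0]
    - [0.2,0,0]
    - [0.1,0,0]
  delta_rot:
    - [0,0,0]
    - [0,0,0]
    - [0,0,0]
    - [0,0,0]
    - [0,0,0]

```text
time: 15.6
tool_pos: [0.6345, -0.0091, 0.2002]
tcp_rot: [-0.056, 1.57, 0.056]
wrist_force: [0.2, 0.3, 0.1]
width: 0.003
```

Call:
carry_out:
  offset:
    - [0.08,0,0]
    - [0.08,0,0]
    - [0.08,0,0]
    - [0.08,0,0]
    - [0.08,0,0]
  delta_rot:
    - [0,0,0]
    - [0,0,0]
    - [0,0,0]
    - [0,0,0]
    - [0,0,0]

```text
time: 16.02
tool_pos: [0.6346, -0.0091, 0.1963]
tcp_rot: [-0.056, 1.57, 0.056]
wrist_force: [-0.0, -0.8, 0.3]
width: -0.002
```

Call:
carry_out:
  offset:
    - [0.08,0,0]
    - [0.08,0,0]
    - [0.08,0,0]
    - [0.08,0,0]
    - [0.08,0,0]
  delta_rot:
    - [0,0,0]
    - [0,0,0]
    - [0,0,0]
    - [0,0,0]
    - [0,0,0]

```text
time: 16.43
tool_pos: [0.6346, -0.0091, 0.1926]
tcp_rot: [-0.056, 1.57, 0.056]
wrist_force: [-0.5, 0.2, 2.6]
width: -0.0
```

Knob contact at 194 mm (2.6 N, the spring). Continue slowly (7 mm/s).

Call:
carry_out:
  offset:
    - [0.06,0,0]
    - [0.06,0,0]
    - [0.06,0,0]
    - [0.06,0,0]
    - [0.06,0,0]
  delta_rot:
    - [0,0,0]
    - [0,0,0]
    - [0,0,0]
    - [0,0,0]
    - [0,0,0]

```text
time: 16.85
tool_pos: [0.6346, -0.0091, 0.1893]
tcp_rot: [-0.056, 1.57, 0.056]
wrist_force: [-0.1, 0.7, 1.9]
width: -0.004
```

Call:
carry_out:
  offset:
    - [0.06,0,0]
    - [0.06,0,0]
    - [0.06,0,0]
    - [0,0,0]
    - [0,0,0]
  delta_rot:
    - [0,0,0]
    - [0,0,0]
    - [0,0,0]
    - [0,0,0]
    - [0,0,0]

```text
time: 17.27
tool_pos: [0.6346, -0.0091, 0.1875]
tcp_rot: [-0.056, 1.57, 0.056]
wrist_force: [-1.7, 0.1, 1.9]
width: -0.002
```

Call:
carry_out:
  offset:
    - [0.06,0,0]
    - [0.06,0,0]
    - [0.06,0,0]
    - [0.06,0,0]
    - [0.06,0,0]
  delta_rot:
    - [0,0,0]
    - [0,0,0]
    - [0,0,0]
    - [0,0,0]
    - [0,0,0]

```text
time: 17.68
tool_pos: [0.6346, -0.0091, 0.1845]
tcp_rot: [-0.056, 1.57, 0.056]
wrist_force: [-2.2, 0.3, 2.8]
width: 0.002
```

Call:
carry_out:
  offset:
    - [0.06,0,0]
    - [0.06,0,0]
    - [0.06,0,0]
    - [0.06,0,0]
    - [0.06,0,0]
  delta_rot:
    - [0,0,0]
    - [0,0,0]
    - [0,0,0]
    - [0,0,0]
    - [0,0,0]

```text
time: 18.1
tool_pos: [0.6346, -0.0091, 0.1815]
tcp_rot: [-0.056, 1.57, 0.056]
wrist_force: [-1.0, 0.7, 3.1]
width: 0.001
```

Call:
carry_out:
  offset:
    - [0.06,0,0]
    - [0.06,0,0]
    - [0.06,0,0]
    - [0.06,0,0]
    - [0.06,0,0]
  delta_rot:
    - [0,0,0]
    - [0,0,0]
    - [0,0,0]
    - [0,0,0]
    - [0,0,0]

```text
time: 18.52
tool_pos: [0.6347, -0.0091, 0.1802]
tcp_rot: [-0.056, 1.569, 0.056]
wrist_force: [-4.4, 0.2, 10.3]
width: 0.0
```

Soft first stop met (10 N, of which about 3 N is the spring). Finer steps now.

Call:
carry_out:
  offset:
    - [0.04,0,0]
    - [0.04,0,0]
    - [0.04,0,0]
    - [0,0,0]
    - [0,0,0]
  delta_rot:
    - [0,0,0]
    - [0,0,0]
    - [0,0,0]
    - [0,0,0]
    - [0,0,0]

```text
time: 18.93
tool_pos: [0.6347, -0.0091, 0.1793]
tcp_rot: [-0.056, 1.569, 0.056]
wrist_force: [-3.9, -0.2, 10.1]
width: -0.001
```

Call:
carry_out:
  offset:
    - [0.04,0,0]
    - [0.04,0,0]
    - [0.04,0,0]
    - [0,0,0]
    - [0,0,0]
  delta_rot:
    - [0,0,0]
    - [0,0,0]
    - [0,0,0]
    - [0,0,0]
    - [0,0,0]

```text
time: 19.35
tool_pos: [0.6347, -0.0091, 0.1783]
tcp_rot: [-0.057, 1.569, 0.056]
wrist_force: [-5.1, 0.3, 12.5]
width: 0.001
```

Call:
carry_out:
  offset:
    - [0.03,0,0]
    - [0.03,0,0]
    - [0.03,0,0]
    - [0,0,0]
    - [0,0,0]
  delta_rot:
    - [0,0,0]
    - [0,0,0]
    - [0,0,0]
    - [0,0,0]
    - [0,0,0]

```text
time: 19.77
tool_pos: [0.6347, -0.0092, 0.1781]
tcp_rot: [-0.056, 1.569, 0.056]
wrist_force: [-7.2, 0.0, 14.8]
width: -0.001
```

Call:
carry_out:
  offset:
    - [0.03,0,0]
    - [0.03,0,0]
    - [0,0,0]
    - [0,0,0]
    - [0,0,0]
  delta_rot:
    - [0,0,0]
    - [0,0,0]
    - [0,0,0]
    - [0,0,0]
    - [0,0,0]

```text
time: 20.18
tool_pos: [0.6348, -0.0091, 0.1781]
tcp_rot: [-0.057, 1.569, 0.056]
wrist_force: [-7.4, 0.3, 16.5]
width: 0.001
```

```bash
python3 -c "
from h import *
for i in range(3):
    s=read_state(); print(s['tool_pos'].round(5),s['wrist_force'].round(2)); read_camera('side')"
```

```text
[ 0.63475 -0.0091   0.17812] [-7.4   0.26 16.55]
[ 0.63472 -0.00912  0.17807] [-7.12  0.41 16.35]
[ 0.63474 -0.00916  0.1781 ] [-7.85 -0.02 17.47]
```

Call:
carry_out:
  offset:
    - [0.03,0,0]
    - [0.02,0,0]
    - [0,0,0]
    - [0,0,0]
    - [0,0,0]
  delta_rot:
    - [0,0,0]
    - [0,0,0]
    - [0,0,0]
    - [0,0,0]
    - [0,0,0]

```text
time: 20.75
tool_pos: [0.6348, -0.0091, 0.1781]
tcp_rot: [-0.057, 1.569, 0.056]
wrist_force: [-8.8, 0.7, 19.2]
width: -0.003
```

Force rose to 19 N at the wrist (about 16 N on the watch) with no further travel, so the back is hard home. Let the ram up gently.

Call:
carry_out:
  offset:
    - [-0.2,0,0]
    - [-0.3,0,0]
    - [-0.4,0,0]
    - [-0.5,0,0]
    - [-0.5,0,0]
  delta_rot:
    - [0,0,0]
    - [0,0,0]
    - [0,0,0]
    - [0,0,0]
    - [0,0,0]

```text
time: 21.17
tool_pos: [0.6346, -0.0091, 0.1931]
tcp_rot: [-0.056, 1.57, 0.056]
wrist_force: [0.5, 0.9, 2.0]
width: 0.003
```

Call:
carry_out:
  offset:
    - [-0.8,0,0]
    - [-2,0,0]
    - [-2,0,0]
    - [-2,0,0]
    - [-2,0,0]
  delta_rot:
    - [0,0,0]
    - [0,0,0]
    - [0,0,0]
    - [0,0,0]
    - [0,0,0]

```text
time: 21.58
tool_pos: [0.6342, -0.0091, 0.2815]
tcp_rot: [-0.056, 1.571, 0.057]
wrist_force: [0.5, -0.9, -0.2]
width: 0.002
```

Call:
carry_out:
  offset:
    - [0,0,-2]
    - [0,0,-3]
    - [0,0,-3]
    - [0,0,-2]
    - [0,0,0]
  delta_rot:
    - [0,0,0]
    - [0,0,0]
    - [0,0,0]
    - [0,0,0]
    - [0,0,0]

```text
time: 22.0
tool_pos: [0.5313, -0.0164, 0.2809]
tcp_rot: [-0.056, 1.573, 0.056]
wrist_force: [0.9, 0.4, -0.6]
width: -0.0
```

```bash
python3 - <<'E'
from h import *
for n in ('wrist','side'): snap(n)
s=read_state(); print(s['tool_pos'],s['wrist_force'])
p=np.load('pics/side.npz')['p']; t=np.load('pics/wrist.npz')['p']
a=cv2.resize(p[170:290,240:400,::-1],(480,360),interpolation=cv2.INTER_CUBIC); b=cv2.resize(t[...,::-1],(320,200))
cv2.imwrite('pics/s8.png',np.hstack([a,np.vstack([b,np.zeros((160,320,3),np.uint8)])]))
C=cloud('side'); m=(C[...,2]>.18)&(C[...,2]<.205)&(np.hypot(C[...,0]-.634,C[...,1]+.009)<.03); print('knob top',m.sum(),np.percentile(C[m][:,2],[50,90,97]))
W=cloud('wrist'); m=(np.hypot(W[...,0]-.634,W[...,1]+.009)<.018)&(W[...,2]>.17)&(W[...,2]<.21); print('knob wrist',m.sum(),np.median(W[m][:,2]) if m.any() else 0)
E
```

```text
[ 0.53454639 -0.01631383  0.28133773] [0.52205252 0.5577187  0.91867486]
knob top 185 [0.19320254 0.19543196 0.19602016]
knob wrist 1746 0.19462619684647617
```

View pics/s8.png

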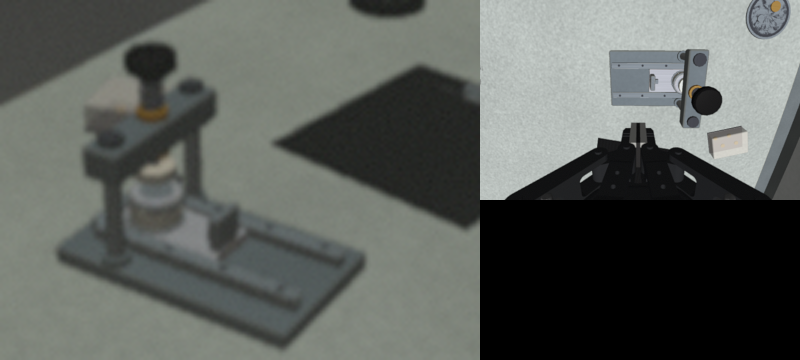

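The ram is back up (knob top at 194.6 mm), the watch is in the nest with the table home, and the arm is clear of everything.

```bash
python3 -c "
from h import *
print(finish_job())"
```

```text
the job is handed in; nothing more can be done
None
```

The job is done and handed in at about 22 s of the 59 s allowed.

- **Setting in the nest:** I gripped the watch clear of the crown, back up, and lowered it in. It touched down at the nest-floor height (TCP z 46.3 mm).
- **Table:** I pushed it about 100 mm to its rear stop, where 8.5 N at the wrist produced no further travel.
- **Pressing:** The knob met the soft stop about 13 mm down. The hard stop came about 2.5 to 3.4 mm later. The wrist force then rose from 14.8 N to 19.2 N with the reading fixed at 178.1 mm. After subtracting the spring's roughly 3 N, that is about 16 N on the watch, under the 22 N limit.

**Last checks:**
- The knob is back up at 194.6 mm against 194 mm at rest.
- The watch is in the nest, the table is home and the arm is clear.
- The case back being home is judged from the force and the hard stop, because I couldn't see its gap directly.
- I didn't look at the dome, loupe, screwdriver or tweezers again at the end, but no move went near them.

**Disagreements:** The wrist camera's measurements differed by 1 to 2 mm between near and far views. The arm also settled 1 to 3 mm off small commanded shifts. I allowed for both by feeling for contact.

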